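# Stand the fallen spice jar in the middle of the spring scale

### The job

One spice jar has fallen over and lies on its side; weigh it: stand it upright on the small round pan of the spring scale, centred so that no edge of its foot overhangs, and let it go. Ease the weight onto the soft pan slowly: the pan must not drop, spring up or be pushed to its stop, so keep hold until the pan carries the jar. Leave the other loose things where they stand.

Things in the scene. Friction and masses are not known exactly. Their poses are not given: they have to be found in the camera images.
- spice_jar: the spice jar lying on its side (two like it stand): 98 mm tall, square body 47 x 47 mm with bevelled corners, round 46 mm lid, 0.08 to 0.37 kg (not known beforehand), centre of mass about 50 mm from the foot. Origin: centre of its underside (foot); z runs along its axis to the lid (at the start level, 23 mm above the surface, lid pointing roughly away from the robot); x, y square to its flat sides.
- scale: mechanical kitchen scale, fixed to the surface: white body 120 x 110 mm, top 24 mm high, with a round dial and pointer on the side nearest the robot and the pan beyond it. Origin: centre of its underside; x away from the robot, z up.
- pan_top (a point): centre of the top face of the scale's round steel pan, 68 mm across and 6 mm thick, its unloaded top 52 mm above the surface; it sits 20 mm beyond the scale's middle (+x of the scale). z up.
- pan (a joint): how far the soft sprung pan has sunk, in m: 0 free, stop at 0.018. It yields 1 mm per 0.25 N from the first touch, with a damping of 6 N s/m, so the jar's weight sinks it 3 to 15 mm. It should never move faster than about 0.06 m/s up or down, nor sink beyond 0.017.
- standing_jar_a: bystander: upright spice jar 47 x 47 x 98 mm; origin at the centre of its underside
- standing_jar_b: bystander: upright spice jar 47 x 47 x 98 mm; origin at the centre of its underside
- salt_shaker: bystander: salt shaker, diameter 44 mm, 90 mm tall; origin at the centre of its underside
- cup: bystander: white espresso cup turned upside down, 62 x 80 x 56 mm; origin at the centre of its underside
- matchbox: bystander: matchbox 36 x 53 x 15 mm; origin at the centre of its underside
- tea_light: bystander: tea light, diameter 38 mm, 15 mm tall; origin at the centre of its underside
Things that resemble listed ones, but are neither listed nor needed, are in the scene too. What is shaped like the spice_jar but blue or brown is not meant.

How it is judged:
By the outcome, as a careful person would: the job done as asked, in the order asked, and still so for the second after the job is handed in, with the robot touching nothing.
It also fails if it takes over 50 s, if anything falls off the work surface, if the arm or the gripper's body presses on something with over 40 N, if the wrist force passes 120 N, or if a joint passes its speed limit or range.

### The arm

A 7-joint arm with a two-finger parallel gripper is mounted at the origin on the work surface; the furniture and walls round the work are solid. World frame = base frame: x ahead of the robot, y to its left, z up, the work surface at z = 0. Lengths are in m, angles in rad, forces in N, time in s.
With the tool pointing down it reaches from about 0.4 to 0.85 m from the base axis. Payload 4.4 kg.
Tool frame: the origin (TCP) lies midway between the tips of the shut fingers; the grasp point (between the pads) lies env.pinch_z behind it (env.pinch_z is the distance from the TCP to the grasp point, in m); z points along the fingers, y is the line along which they close (so a half turn about z gives the same grasp; the last joint's range is limited). The gripper opens to 94 mm and grips with 3 to 60 N. Pads are 16 mm wide; open, the fingers measure 119 mm over their backs; the gripper's body (75 mm by 177 mm) begins 78 mm behind the grasp point.
Start: joints at [-1.373, 0.628, 0.038, 1.517, -0.027, 0.996, -0.02], TCP at [0.169, 0.628, 0.205] pointing down, gripper open.
Joint ranges: [-3.06, 3.06], [-0.37, 2.12], [-1.25, 1.32], [0.18, 2.47], [-1.1, 4.24], [0.23, 1.98], [-2.94, 2.94]. Speed limits (rad/s): [2.57, 2.57, 3.14, 3.14, 3.14, 3.14, 3.14].

### API

Orientations are given as a rotation vector (axis times angle).
In Python, from workcell import env gives the robot as it stands.
- The arm moves only by the tool move_arm, never from a script. Its argument "series" is a list of rows, each a list of 5 numbers: the shift along the tool's x, y, z as a fraction of full scale, then the turn about the tool's z as a fraction of full scale, then the opening, from 0 (shut) to 1 (fully open). In form: [[dx, dy, dz, twist, gripper], ...]. A call has 1 to 12 rows; each row shifts and turns the commanded pose from where the row before left it, along the tool's axes as they then stand; what a row does not reach is not made up. Full scale, the value 1, is 800 mm for a shift and 0.12 rad for a turn. A row lasts 1/12 s, in which the tool goes at most 41.7 mm and 7.16 degrees, less where a joint would pass 70% of its speed; a pose out of reach is approached as far as the arm can. A call with a number of a shift or a turn outside -1 to 1 is refused whole. A call with a gripper value outside its range is refused whole. The fingers move at their own pace and stop on an object; "force" is the grip in N (left out, the last holds). Time passes only in rows, so rows that do not move let the fingers close. It gives the time, the measured TCP pose, the force, the opening and the grip force at its end, in the units of the state.
- env.get_obs(): the state, without advancing time (a new reading comes with each control period).
- env.snapshot(name): name is "scene" or "top" or "wrist"; returns a dict with "color" (420x560x3 uint8, blue, green, red), "depth" (420x560 float32, m along the optical axis (not along the pixel's ray), 0 where there is no reading), "vfov" (degrees; the focal length in pixels is half the picture's height over the tangent of half this angle, whatever the lens; pixels are square), "cx", "cy" (the principal point, pixels), "origin" and "orientation" of the camera in the world. Camera axes: x right, y down, z forward; pixel columns grow to the right and rows downward; lengths in m; the calibration is good to about 2 mm. A picture is of the moment at which its call begins.
- env.close_job(): hands the job in; it is judged then, once.
The state is a dict: "clock": time; "qpos": joint angles; "dq": joint speeds; "tau": joint torques, N m; "ee_pos": TCP position; "eef_rot": TCP orientation; "force": force on the tool from outside, world axes, zero at the start; "moment": the same for the moment, N m; "width": finger opening in m; "grip_force": force on a finger pad.
Only numpy, scipy, OpenCV 4.12 (cv2) and the standard library are available. Lean on these libraries where they do the work, as an engineer would, in place of code of your own. Each camera call takes 0.05 s, during which the arm holds its last target. There are 200 camera calls.

## Working session

There is one attempt and no reset: what is moved stays moved. The work goes in short steps, Python scripts to look and compute and a tool call to move; the robot and the scene stay as the last step left them, time stands still between calls to the robot, and variables do not carry over. Pictures are saved under pics/ and viewed, at most 10 in all, crops included, and the job is handed in when it is done.

Besides the shell and the picture viewer there is one more tool, called after "Request:" as name([rows], argument=value, ...), one row to a line, values as JSON. move_arm: Moves the arm, as the interface text tells. Its arguments: {"type":"object","properties":{"series":{"type":"array"},"force":{"type":"number"}},"required":["series"]}

```bash
mkdir -p pics
cat > h.py <<'E'
import numpy as np, cv2
from scipy.spatial.transform import Rotation as R
from workcell import env
def snap(n,fn=None):
    s=env.snapshot(n)
    if fn: cv2.imwrite('pics/'+fn,s['color'])
    return s
def cloud(s):
    d=s['depth']; h,w=d.shape; f=h/2/np.tan(np.radians(s['vfov'])/2)
    v,u=np.mgrid[:h,:w]
    p=np.dstack([(u-s['cx'])*d/f,(v-s['cy'])*d/f,d])
    o=np.array(s['orientation']); M=o if o.shape==(3,3) else R.from_rotvec(o).as_matrix()
    q=p@M.T+np.array(s['origin']); q[d==0]=np.nan
    return q
E
python3 - <<'E'
from h import *
o=env.get_obs();print(o,env.pinch_z)
for n in('top','scene'):
    s=snap(n,n+'0.png'); q=cloud(s); np.save(n+'0.npy',q); print(n,s['origin'],s['orientation'],s['vfov'])
E
```

```text
{'clock': 0.0, 'qpos': array([-1.37282036,  0.62936636,  0.03841318,  1.51833799, -0.02698738,
        0.99631036, -0.02002362]), 'dq': array([ 6.18425263e-04,  1.04385039e-04, -1.31124778e-03, -9.01693453e-06,
        1.29427473e-04, -6.76577392e-04,  8.44824019e-04]), 'tau': array([ 2.68936446e-04, -5.49754214e+01,  1.14381205e+00, -1.86638921e+01,
       -5.21845906e-02,  2.35958834e-02,  1.57735835e-04]), 'ee_pos': array([0.1692591, 0.6268875, 0.2045501]), 'eef_rot': array([-4.13096374e-01, -3.11407997e+00,  2.96981561e-03]), 'force': array([ 0.49739374, -0.08209879,  0.32965726]), 'moment': array([ 0.01973584, -0.00989431,  0.02404442]), 'grip_force': 0.0, 'width': 0.09410959057099787} 0.0188
top [0.32915276 0.05249778 1.19331211] [-2.21002749  2.19395894 -0.0807564 ] 50.99785439168553
scene [ 0.04791099 -0.63913036  0.93751581] [-2.36970733  0.55441053 -0.22976197] 50.14648072581356
```

View pics/top0.png

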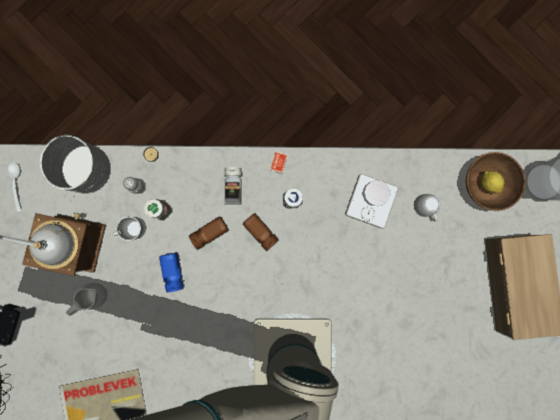

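View pics/scene0.png

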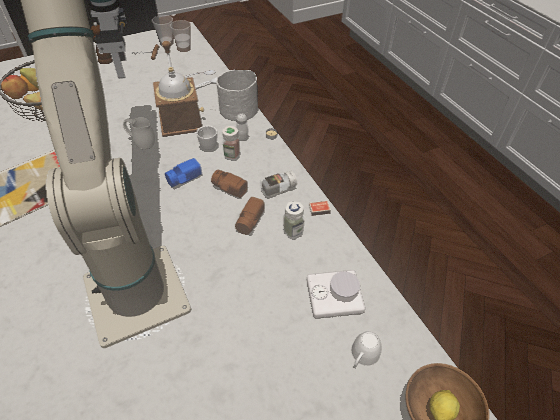

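The top view shows the lying jar at about (233,186) with its lid up-image (+x), and the scale at (372,200) with its pan at (377,193). Standing jars are at (293,198) and (155,209).

Run:
```python
from h import *
q=np.load('top0.npy')
def reg(q,u0,u1,v0,v1,z0,z1):
    p=q[v0:v1,u0:u1].reshape(-1,3); return p[(p[:,2]>z0)&(p[:,2]<z1)]
def rect(p):
    r=cv2.minAreaRect((p[:,:2]*1000).astype(np.float32)); return np.round(r[0],1),np.round(r[1],1),round(r[2],1)
p=reg(q,218,250,158,212,.012,.08);print('jar',len(p),rect(p),np.percentile(p[:,2],[5,50,95]))
for z0 in(.03,):
    pp=p[p[:,2]>z0]; print(rect(pp),pp.min(0),pp.max(0)); c=np.cov(pp[:,:2].T);w,V=np.linalg.eigh(c);print('axis',V[:,1],np.degrees(np.arctan2(V[1,1],V[0,1])))
b=[(x,np.round(np.percentile(p[abs(p[:,0]-x)<.003],[2,98],axis=0)[:,1:],4).tolist()) for x in np.arange(p[:,0].min(),p[:,0].max(),.008) if (abs(p[:,0]-x)<.003).sum()>3]
for x in b: print(x)
p=reg(q,340,402,165,235,.015,.035);print('scale',rect(p),np.median(p[:,2]))
p=reg(q,340,402,165,235,.042,.06);print('pan',rect(p),p[:,:2].mean(0),np.median(p[:,2]),cv2.minEnclosingCircle(p[:,:2].astype(np.float32)))
for n,r in dict(jb=(280,306,185,212),box=(268,290,150,175),ja=(142,170,198,222),br1=(188,230,215,250),br2=(240,282,212,250)).items():
    p=reg(q,*r,.01,.11);print(n,rect(p),p[:,2].max())
```

```text
jar 656 (array([451.9, 160.7]), array([98.1, 45. ]), 0.4) [0.03159055 0.04415305 0.04933982]
(array([451.9, 160.7]), array([98.1, 45. ]), 0.4) [0.4029482  0.13817725 0.03034899] [0.50101553 0.18327511 0.05289327]
axis [-0.99994146  0.01081989] 179.3800538747541
(np.float64(0.40294820286313954), [[0.1401, 0.0126], [0.1812, 0.049]])
(np.float64(0.41094820286313954), [[0.1387, 0.0279], [0.1825, 0.0481]])
(np.float64(0.41894820286313955), [[0.1387, 0.0311], [0.1826, 0.0496]])
(np.float64(0.42694820286313956), [[0.1386, 0.0299], [0.1827, 0.0497]])
(np.float64(0.43494820286313957), [[0.1385, 0.0316], [0.1828, 0.0517]])
(np.float64(0.4429482028631396), [[0.1384, 0.0327], [0.1826, 0.0499]])
(np.float64(0.4509482028631396), [[0.1383, 0.0351], [0.183, 0.0511]])
(np.float64(0.4589482028631396), [[0.1387, 0.0345], [0.1832, 0.0501]])
(np.float64(0.4669482028631396), [[0.1388, 0.0305], [0.183, 0.0497]])
(np.float64(0.4749482028631396), [[0.1405, 0.0273], [0.1794, 0.0482]])
(np.float64(0.4829482028631396), [[0.139, 0.0309], [0.181, 0.0489]])
(np.float64(0.4909482028631396), [[0.1393, 0.0304], [0.1812, 0.0472]])
(np.float64(0.4989482028631396), [[0.1396, 0.0283], [0.1796, 0.048]])
scale (array([ 416.3, -211.6]), array([110.4, 120.2]), 70.8) 0.024246833379703903
pan (array([ 435.3, -217.6]), array([65. , 66.5]), 70.2) [ 0.4348398  -0.21800992] 0.05212769157717734 ((0.43507838249206543, -0.21818824112415314), 0.03403846174478531)
jb (array([417.1,   3.4]), array([46.4, 46.1]), 8.2) 0.1041560854609973
box (array([519.5,  39.6]), array([36. , 52.7]), 73.0) 0.021722210026242195
ja (array([387.2, 349.6]), array([46.3, 45.6]), 46.1) 0.10398839646363278
br1 (array([327.7, 223.1]), array([46.3, 98. ]), 33.0) 0.0513059035188288
br2 (array([330.9,  86.8]), array([97.5, 46.7]), 42.7) 0.051913605866902524
```

Run:
```python
from h import *
for n in('top0','scene0'):
    q=np.load(n+'.npy').reshape(-1,3); q=q[~np.isnan(q).any(1)]
    m=(q[:,0]>.05)&(q[:,0]<.6)&(q[:,1]>.1)&(q[:,1]<.8)&(q[:,2]>.02)&(q[:,2]<.45)
    q=q[m]
    print(n)
    for x in np.arange(.55,.1,-.05):
        print('%.2f'%x,[int(1000*max(q[(abs(q[:,0]-x)<.025)&(abs(q[:,1]-y)<.025)][:,2],default=0)) for y in np.arange(.75,.1,-.05)])
```

```text
top0
0.55 [0, 0, 0, 122, 126, 129, 0, 0, 0, 0, 0, 0, 0]
0.50 [0, 0, 111, 118, 0, 124, 0, 0, 0, 0, 0, 42, 49]
0.45 [0, 0, 0, 122, 121, 123, 87, 93, 0, 0, 0, 47, 52]
0.40 [0, 0, 0, 0, 41, 0, 0, 0, 103, 63, 0, 46, 50]
0.35 [0, 0, 124, 169, 168, 126, 59, 59, 101, 0, 49, 51, 47]
0.30 [0, 0, 202, 204, 203, 127, 59, 58, 0, 0, 51, 50, 0]
0.25 [0, 0, 127, 172, 172, 124, 0, 0, 52, 52, 0, 0, 0]
0.20 [0, 0, 0, 321, 348, 87, 0, 0, 54, 50, 0, 0, 0]
0.15 [0, 0, 0, 323, 349, 90, 0, 0, 38, 43, 0, 0, 0]
scene0
0.55 [0, 0, 0, 122, 125, 124, 0, 0, 0, 0, 0, 0, 0]
0.50 [0, 0, 92, 116, 0, 120, 0, 0, 0, 0, 0, 37, 48]
0.45 [0, 0, 0, 120, 118, 122, 85, 91, 0, 0, 0, 45, 49]
0.40 [0, 0, 0, 0, 43, 0, 0, 93, 102, 101, 0, 41, 49]
0.35 [0, 0, 235, 169, 170, 125, 58, 58, 101, 39, 49, 50, 48]
0.30 [0, 233, 238, 202, 203, 135, 58, 56, 0, 43, 48, 49, 0]
0.25 [0, 0, 127, 169, 167, 124, 0, 0, 48, 50, 0, 0, 0]
0.20 [0, 345, 383, 419, 346, 87, 0, 0, 46, 50, 0, 0, 0]
0.15 [0, 0, 402, 423, 348, 85, 0, 0, 0, 24, 0, 0, 0]
```

Request:
move_arm([
  [0,0,-0.04,-0.73,1],
  [0,0,-0.04,-0.73,1],
  [0,0,-0.04,-0.73,1],
  [-0.026,-0.038,0,0,1],
  [-0.026,-0.038,0,0,1],
  [-0.026,-0.038,0,0,1],
  [-0.026,-0.038,0,0,1],
  [-0.026,-0.038,0,0,1],
  [-0.026,-0.038,0,0,1],
  [-0.026,-0.038,0,0,1],
  [-0.026,-0.038,0,0,1],
  [-0.026,-0.038,0,0,1],
])

```text
clock: 1.1
ee_pos: [0.3569, 0.3519, 0.3013]
eef_rot: [-0.001, -3.141, 0.001]
force: [-0.4, 0.4, 0.3]
width: 0.0944
grip_force: 0.0
```

Request:
move_arm([
  [-0.023,-0.034,0,0,1],
  [-0.023,-0.034,0,0,1],
  [-0.023,-0.034,0,0,1],
  [-0.023,-0.034,0,0,1],
  [-0.023,-0.034,0,0,1],
  [-0.023,-0.034,0.03,0,1],
  [-0.01,-0.017,0.04,0,1],
  [0,0,0.04,0,1],
  [0,0,0.04,0,1],
  [0,0,0.04,0,1],
  [0,0,0,0,1],
  [0,0,0,0,1],
])

```text
clock: 2.1
ee_pos: [0.4735, 0.1763, 0.1485]
eef_rot: [-0.002, -3.138, 0.003]
force: [0.6, -0.2, 0.3]
width: 0.0943
grip_force: 0.0
```

Run:
```python
from h import *
o=env.get_obs();print(o['ee_pos'],o['eef_rot'],o['force'])
s=snap('wrist','w1.png');q=cloud(s).reshape(-1,3)
c=o['ee_pos']
p=q[(abs(q[:,0]-.452)<.07)&(abs(q[:,1]-.161)<.05)&(q[:,2]>.02)&(q[:,2]<.06)]
r=cv2.minAreaRect((p[:,:2]*1000).astype(np.float32));print(r,p[:,2].max(),p.min(0),p.max(0))
```

```text
[0.47348333 0.17630601 0.14853821] [-1.72569334e-03 -3.13796038e+00  2.51182611e-03] [ 0.56652887 -0.23280004  0.33711711]
((453.97857666015625, 161.3748016357422), (45.82219696044922, 97.01596069335938), 89.97472381591797) 0.04751927366266201 [0.40546214 0.13845177 0.02115778] [0.50249629 0.18427016 0.04751927]
```

View pics/w1.png

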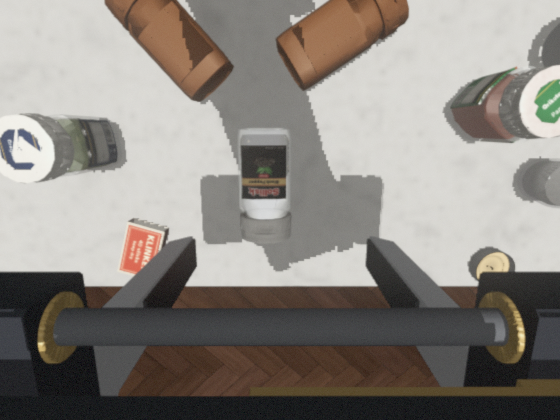

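The wrist view shows the jar at (265,185), aligned with the tool, and its lid at (265,228). It measures 97 x 46 mm centred at (0.453, 0.161), so I'll grip the lid lightly and let the jar swing down.

Request:
move_arm([
  [-0.02,-0.019,0.0,0,1],
  [0,0,0.04,0,1],
  [0,0,0.04,0,1],
  [0,0,0.04,0,1],
  [0,0,0.03,0,1],
  [0,0,0.02,0,1],
  [0,0,0.007,0,1],
  [0,0,0,0,1],
  [0,0,0,0,1],
])

```text
clock: 2.9
ee_pos: [0.4921, 0.1622, 0.0095]
eef_rot: [0.001, 3.139, 0.002]
force: [0.2, -0.6, -0.3]
width: 0.0939
grip_force: 0.0
```

Request:
move_arm([
  [0.002,-0.001,0.004,0,1],
  [0,0,0,0,0],
  [0,0,0,0,0],
  [0,0,0,0,0],
  [0,0,0,0,0],
  [0,0,0,0,0],
  [0,0,0,0,0],
  [0,0,0,0,0],
], force=6)

```text
clock: 3.57
ee_pos: [0.489, 0.1608, 0.0047]
eef_rot: [-0.002, -3.142, -0.0]
force: [-0.0, 0.8, -1.3]
width: 0.0508
grip_force: 0.0
```

Request:
move_arm([
  [0,0,0,0,0],
  [0,0,0,0,0],
  [0,0,0,0,0],
  [0,0,-0.012,0,0],
  [0,0,-0.012,0,0],
  [0,0,-0.012,0,0],
  [0,0,-0.012,0,0],
  [0,0,0,0,0],
  [0,0,0,0,0],
])

```text
clock: 4.32
ee_pos: [0.4907, 0.1613, 0.0444]
eef_rot: [0.002, 3.138, 0.002]
force: [1.7, 0.1, 0.4]
width: 0.0457
grip_force: 6.0
```

```bash
cat > look.py <<'E'
from h import *
import sys
s=snap('scene'); q=cloud(s); 
o=env.get_obs();print(o['ee_pos'],o['force'],o['width'],o['grip_force'])
M=R.from_rotvec(s['orientation']).as_matrix(); f=210/np.tan(np.radians(s['vfov'])/2)
p=(np.array(o['ee_pos'])-s['origin'])@M; u,v=int(p[0]/p[2]*f+s['cx']),int(p[1]/p[2]*f+s['cy'])
c=s['color'][max(0,v-70):v+70,max(0,u-70):u+70]; cv2.imwrite('pics/'+sys.argv[1],cv2.resize(c,None,fx=4,fy=4))
E
python3 look.py l1.png
```

```text
[0.49045601 0.16119282 0.04394574] [1.10171908 0.39098826 0.90418513] 0.045456560582124626 6.000023782253265
```

View pics/l1.png

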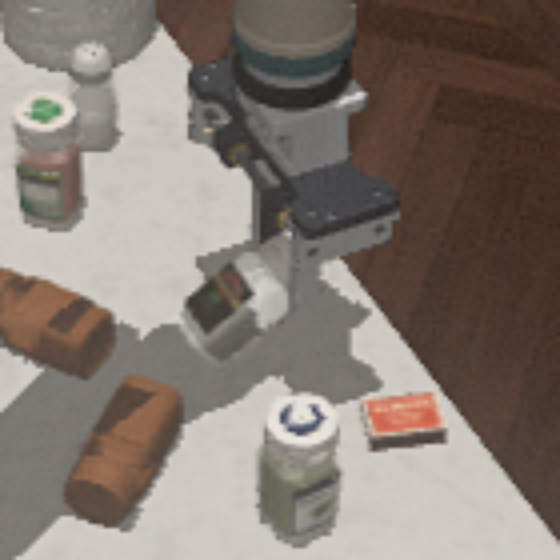

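The crop shows the jar held by its lid at (270,290), with the foot swinging down as intended, so I'll keep lifting.

Request:
move_arm([
  [0,0,-0.012,0,0],
  [0,0,-0.012,0,0],
  [0,0,-0.012,0,0],
  [0,0,-0.012,0,0],
  [0,0,-0.006,0,0],
  [0,0,0,0,0],
  [0,0,0,0,0],
  [0,0,0,0,0],
  [0,0,0,0,0],
  [0,0,0,0,0],
])

```text
clock: 5.2
ee_pos: [0.4886, 0.1607, 0.0858]
eef_rot: [-0.002, -3.141, 0.001]
force: [0.6, 0.2, -1.8]
width: 0.0454
grip_force: 6.0
```

```bash
python3 look.py l2.png
```

```text
[0.48871304 0.16069016 0.08586625] [-0.78166471  0.53525436 -2.60525206] 0.045798618434554496 5.999909341335297
```

View pics/l2.png

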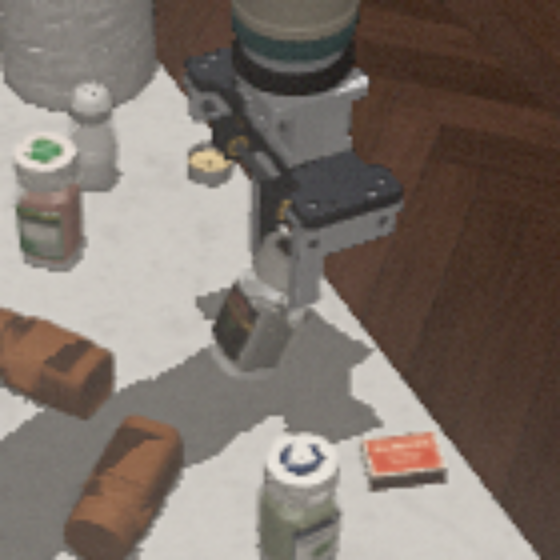

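The crop shows the jar hanging near (255,320), still about 20° off upright. I'll touch its foot to the table and draw the lid toward the robot.

Request:
move_arm([
  [0,0,0.01,0,0],
  [0,0,0.01,0,0],
  [0,0,0,0,0],
  [0.01,0,0,0,0],
  [0.01,0,0,0,0],
  [0.01,0,0,0,0],
  [0.01,0,0,0,0],
  [0.005,0,0.001,0,0],
  [0,0,0.001,0,0],
  [0,0,0,0,0],
  [0,0,0,0,0],
])

```text
clock: 6.17
ee_pos: [0.4533, 0.1609, 0.0688]
eef_rot: [0.002, 3.141, 0.0]
force: [-0.2, -0.3, -0.6]
width: 0.0456
grip_force: 6.0
```

```bash
python3 look.py l3.png
```

```text
[0.45333889 0.16091416 0.06875125] [-0.17122035 -0.65034713 -0.13767463] 0.04529336247943154 6.000172644853592
```

View pics/l3.png

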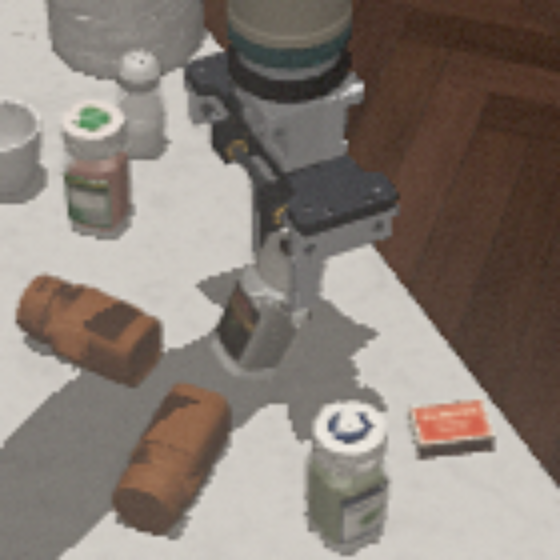

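The crop shows the jar tilted at (255,330) with its foot touching the table. I'll measure the tilt from the depth.

```bash
cat > tilt.py <<'E'
from h import *
s=snap('scene'); q=cloud(s).reshape(-1,3); o=env.get_obs(); t=np.array(o['ee_pos']); g=t+[0,0,env.pinch_z]
print(t,o['force'],o['width'])
p=q[(abs(q[:,0]-g[0])<.1)&(abs(q[:,1]-g[1])<.04)&(q[:,2]>g[2]-.083)&(q[:,2]<g[2]-.02)]
p=p[p[:,1]>g[1]-.021]   # only the face towards the robot
A=p.copy(); 
for i in range(6):
    c=A.mean(0); n=np.linalg.svd(A-c)[2][2]; d=abs((A-c)@n); A=A[d<max(.003,np.percentile(d,90)*.9)] if i<5 else A
n*=-np.sign(n[0]); print(len(p),len(A),'n',n.round(3),'tilt',np.degrees(np.arctan2(n[2],-n[0])).round(1),'c',c.round(4),np.percentile(A[:,2],[2,98]),p[:,2].min())
E
python3 tilt.py
```

```text
[0.45336966 0.16092817 0.06874821] [-0.59781895 -0.74580086 -0.10789804] 0.045619068077069995
232 95 n [-0.644 -0.746  0.171] tilt 14.9 c [0.3973 0.1625 0.0394] [0.00692188 0.06541863] 0.0048644108912928585
```

```bash
cat > prof.py <<'E'
from h import *
s=snap('scene'); q=cloud(s).reshape(-1,3); o=env.get_obs(); g=np.array(o['ee_pos'])+[0,0,env.pinch_z]
print(g,o['force'],o['width'])
p=q[(abs(q[:,0]-g[0])<.1)&(abs(q[:,1]-g[1])<.015)&(q[:,2]>.004)&(q[:,2]<g[2]-.01)]
for z in np.arange(.005,g[2]-.01,.008):
    a=p[abs(p[:,2]-z)<.004]
    if len(a): print('%.3f'%z,len(a),(a[:,0].min()-g[0]).round(4),np.median(a[:,0]-g[0]).round(4))
E
python3 prof.py
```

```text
[0.45337957 0.16091371 0.0875272 ] [-0.96245766  0.37020423 -0.0656246 ] 0.04577427943773969
0.005 9 -0.0571 0.0278
0.021 11 -0.0521 -0.0504
0.029 14 -0.0506 -0.0482
0.037 18 -0.0474 -0.0451
0.045 22 -0.0457 -0.0411
0.053 16 -0.0401 -0.0376
0.061 18 -0.0372 -0.0339
0.069 28 -0.0354 -0.0291
0.077 11 -0.0267 -0.0249
```

Request:
move_arm([
  [0,0,-0.007,0,0],
  [0,0,0,0,0],
  [0,0,0,0,0],
  [0,0,0,0,0],
  [0,0,0,0,0],
  [0,0,0,0,0],
], force=3)

```text
clock: 6.82
ee_pos: [0.4529, 0.1608, 0.0742]
eef_rot: [-0.002, -3.141, 0.0]
force: [0.1, 0.8, -2.1]
width: 0.0456
grip_force: 3.0
```

```bash
python3 prof.py
```

```text
[0.45292178 0.16083789 0.09298026] [ 0.47591391 -0.21240961 -2.1981664 ] 0.0458309325324322
0.005 7 -0.0984 0.0621
0.013 7 -0.0358 -0.0345
0.021 11 -0.0357 -0.0347
0.029 13 -0.0354 -0.0334
0.037 9 -0.0336 -0.0321
0.045 14 -0.0335 -0.0304
0.053 16 -0.0306 -0.0287
0.061 10 -0.0279 -0.0263
0.069 17 -0.0275 -0.0244
0.077 15 -0.0235 -0.0217
```

It now hangs about 12° off upright, so lowering it onto the table will right it.

Request:
move_arm([
  [0,0,0.003,0,0],
  [0,0,0.002,0,0],
  [0,0,0.002,0,0],
  [0,0,0.001,0,0],
  [0,0,0.001,0,0],
  [0,0,0,0,0],
  [0,0,0,0,0],
])

```text
clock: 7.45
ee_pos: [0.4531, 0.161, 0.0671]
eef_rot: [0.002, 3.141, 0.0]
force: [0.1, 0.4, 2.6]
width: 0.0454
grip_force: 3.0
```

```bash
python3 prof.py
```

```text
[0.45306454 0.16093074 0.08590488] [-0.03301802  0.08937689  4.03249524] 0.045853684255306185
0.005 4 -0.0387 -0.0329
0.013 9 -0.0371 -0.034
0.021 10 -0.0348 -0.0339
0.029 14 -0.0358 -0.0328
0.037 9 -0.0329 -0.0316
0.045 17 -0.0328 -0.03
0.053 11 -0.03 -0.0273
0.061 13 -0.0288 -0.0257
0.069 19 -0.0265 -0.0235
```

Request:
move_arm([
  [0.005,0,0,0,0],
  [0.005,0,0,0,0],
  [0.005,0,0.001,0,0],
  [0.005,0,0.001,0,0],
  [0.004,0,0.001,0,0],
  [0,0,0,0,0],
  [0,0,0,0,0],
])

```text
clock: 8.08
ee_pos: [0.4333, 0.1608, 0.0645]
eef_rot: [-0.001, -3.141, 0.0]
force: [-0.7, 0.5, -1.2]
width: 0.0457
grip_force: 3.0
```

```bash
python3 prof.py
```

```text
[0.43345991 0.16079922 0.08327153] [-0.59336251  0.2823609  -1.14123421] 0.046053070119632
0.005 7 -0.0947 -0.087
0.013 12 -0.0985 -0.0534
0.021 16 -0.0998 -0.0552
0.029 17 -0.099 -0.0899
0.037 16 -0.0988 -0.0547
0.045 16 -0.0956 -0.0199
0.053 7 -0.0206 -0.0194
0.061 12 -0.0208 -0.0186
0.069 16 -0.0195 -0.0168
```

Request:
move_arm([
  [0,0,0,0,0.6],
  [0,0,0,0,0.7],
  [0,0,0,0,1],
  [0,0,0,0,1],
  [0,0,0,0,1],
  [0,0,0,0,1],
  [0,0,0,0,1],
  [0,0,0,0,1],
])

```text
clock: 8.8
ee_pos: [0.4338, 0.1609, 0.0647]
eef_rot: [-0.002, -3.142, -0.0]
force: [0.3, -0.1, -1.0]
width: 0.0927
grip_force: 0.0
```

Run:
```python
from h import *
o=env.get_obs();print(o['ee_pos'],o['width'],o['force'])
for n in('scene','wrist'):
    s=snap(n); q=cloud(s).reshape(-1,3)
    p=q[(abs(q[:,0]-.433)<.05)&(abs(q[:,1]-.161)<.035)&(q[:,2]>.08)&(q[:,2]<.12)]
    print(n,len(p)); 
    if len(p): print(p.min(0),p.max(0),np.median(p,0))
    if n=='wrist': cv2.imwrite('pics/w2.png',s['color'])
```

```text
[0.43377852 0.16085764 0.0646558 ] 0.09270392502366638 [ 0.34893903 -0.10666239 -0.9836001 ]
scene 112
[0.41399259 0.13213779 0.08008552] [0.43844352 0.17982511 0.10186401] [0.42407415 0.14970404 0.0957932 ]
wrist 6593
[0.41334162 0.13671559 0.08000519] [0.44906291 0.18364741 0.09925841] [0.43017038 0.16034752 0.09644508]
```

View pics/w2.png

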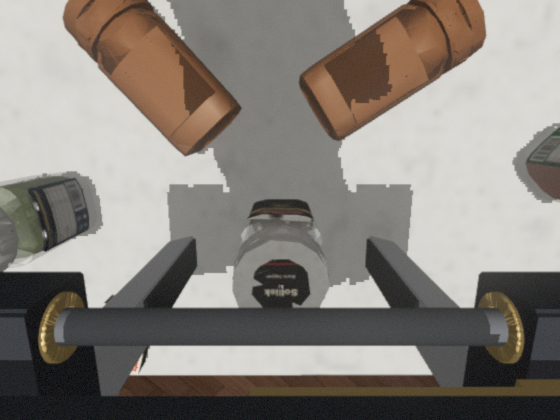

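The wrist view shows the jar standing upright with its lid top at (280,285), z about 97 mm and centre about (0.4365, 0.160). The brown jars were not disturbed. I'll regrip on the body.

Request:
move_arm([
  [-0.003,0,0.02,0,1],
  [0,0,0.02,0,1],
  [0,0,0.002,0,1],
  [0,0,0,0,1],
  [0,0,0,0,0],
  [0,0,0,0,0],
  [0,0,0,0,0],
  [0,0,0,0,0],
  [0,0,0,0,0],
  [0,0,0,0,0],
  [0,0,0,0,0],
  [0,0,0,0,0],
], force=15)

```text
clock: 9.9
ee_pos: [0.4362, 0.1609, 0.0311]
eef_rot: [0.002, 3.142, 0.0]
force: [-0.2, -0.3, 0.8]
width: 0.0458
grip_force: 15.0
```

Request:
move_arm([
  [0,0,-0.02,0,0],
  [0,0,-0.04,0,0],
  [0,0,-0.04,0,0],
  [0,0,-0.04,0,0],
  [0,0,-0.025,0,0],
  [0,0,0,0,0],
  [0,0,0,0,0],
  [0,0,0,0,0],
])

```text
clock: 10.57
ee_pos: [0.4352, 0.1606, 0.1621]
eef_rot: [-0.001, -3.14, 0.001]
force: [-0.5, 0.8, -1.1]
width: 0.0454
grip_force: 15.0
```

Request:
move_arm([
  [0,-0.02,0,0,0],
  [0,-0.04,0,0,0],
  [0,-0.04,0,0,0],
  [0,-0.04,0,0,0],
  [0,-0.04,0,0,0],
  [0,-0.04,0,0,0],
  [0,-0.04,0,0,0],
  [0,-0.04,0,0,0],
  [0,-0.04,0,0,0],
  [0,-0.04,0,0,0],
  [0,-0.04,0,0,0],
  [0,-0.03,0,0,0],
])

```text
clock: 11.57
ee_pos: [0.4341, -0.2017, 0.1612]
eef_rot: [-0.005, -3.138, -0.001]
force: [0.9, 0.5, -1.8]
width: 0.0453
grip_force: 15.0
```

Request:
move_arm([
  [0,-0.015,0,0,0],
  [0,-0.009,0,0,0],
  [0,0,0,0,0],
  [0,0,0,0,0],
  [0,0,0,0,0],
])

```text
clock: 11.98
ee_pos: [0.4358, -0.2162, 0.1627]
eef_rot: [0.003, -3.141, -0.002]
force: [-0.3, 0.2, -1.5]
width: 0.0457
grip_force: 15.0
```

```bash
cat > chk.py <<'E'
from h import *
F=[]
for i in range(4):
    s=snap('wrist'); F.append(env.get_obs()['force'])
o=env.get_obs();print(o['clock'],o['ee_pos'],o['eef_rot'],o['width'],'F',np.mean(F,0))
q=cloud(s).reshape(-1,3)
t=o['ee_pos']
p=q[(abs(q[:,0]-.435)<.06)&(abs(q[:,1]+.218)<.06)&(abs(q[:,2]-.052)<.006)]
print('pan',len(p),p.min(0),p.max(0)) if len(p) else 0
p=q[(abs(q[:,0]-t[0])<.06)&(abs(q[:,1]-t[1])<.021)&(q[:,2]>t[2]-.05)&(q[:,2]<t[2]+.06)]
for z in np.arange(-.03,.075,.008):
    a=p[abs(p[:,2]-t[2]-z)<.004]
    if len(a)>5: print('%.3f'%z,len(a),(a.min(0)-t).round(4)[:2],(a.max(0)-t).round(4)[:2])
cv2.imwrite('pics/w3.png',s['color'])
E
python3 chk.py; python3 - <<'E'
E
```

```text
12.1833 [ 0.43605383 -0.21718052  0.16313295] [-1.32333065e-03  3.14150001e+00  6.53503232e-04] 0.045556791703776224 F [-0.03396189 -0.42523234 -2.24344371]
pan 2357 [ 0.40241472 -0.25183041  0.04607713] [ 0.44916685 -0.18541974  0.05295814]
-0.030 49 [-0.0219 -0.0159] [-0.0182  0.0177]
-0.022 41 [-0.0231 -0.0168] [-0.0139  0.0208]
-0.014 192 [-0.0234 -0.0187] [-0.014   0.0208]
-0.006 218 [-0.0234 -0.0188] [-0.015   0.0204]
0.002 259 [-0.0234 -0.0188] [-0.0142  0.0208]
0.010 280 [-0.0234 -0.0209] [-0.0145  0.0209]
0.018 342 [-0.0236 -0.021 ] [-0.015   0.0205]
0.026 642 [-0.0237 -0.0209] [-0.0149  0.0209]
0.034 889 [-0.022 -0.021] [-0.0103  0.0209]
0.042 477 [-0.0225 -0.0206] [-0.0091  0.0209]
0.050 851 [-0.0227 -0.0209] [-0.0088  0.021 ]
0.058 627 [-0.0221 -0.021 ] [-0.0068  0.0209]
```

View pics/w3.png

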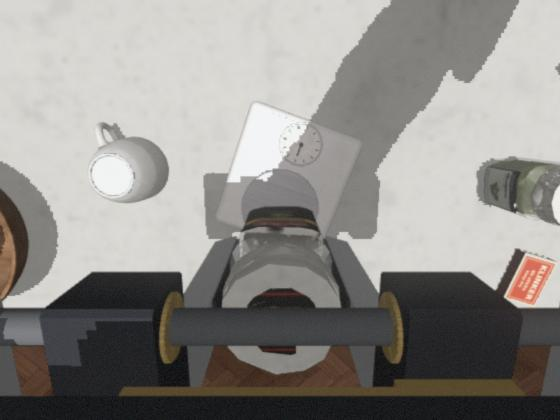

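The wrist view shows the jar upright in the fingers above the pan, which is at (280,200). It is centred within about 1 mm and weighs about 2.4 N, so I expect about 10 mm of sink. I'll descend to just above the pan first.

Request:
move_arm([
  [0,-0.001,0.02,0,0],
  [0,0,0.025,0,0],
  [0,0,0.025,0,0],
  [0,0,0.012,0,0],
  [0,0,0.008,0,0],
  [0,0,0,0,0],
  [0,0,0,0,0],
  [0,0,0,0,0],
])

```text
clock: 12.85
ee_pos: [0.4365, -0.2194, 0.0918]
eef_rot: [0.002, 3.14, -0.001]
force: [0.4, -0.1, -2.4]
width: 0.0456
grip_force: 15.0
```

```bash
cat > f.py <<'E'
from h import *
F=[];P=[]
for i in range(12):
    env.snapshot('wrist'); o=env.get_obs(); F.append(o['force']); P.append(o['ee_pos'])
print(o['clock'],np.mean(P,0).round(4),'F',np.mean(F,0).round(2),np.std(F,0).round(2),o['width'])
E
python3 f.py
```

```text
13.45 [ 0.4361 -0.2193  0.0915] F [ 0.15  0.02 -1.76] [0.4  0.45 0.41] 0.04603468203267865
```

Request:
move_arm([
  [0,0.001,0.003,0,0],
  [0,0,0.003,0,0],
  [0,0,0.003,0,0],
  [0,0,0.002,0,0],
  [0,0,0.002,0,0],
  [0,0,0.002,0,0],
  [0,0,0.002,0,0],
  [0,0,0,0,0],
  [0,0,0,0,0],
])

```text
clock: 14.2
ee_pos: [0.4357, -0.2182, 0.0774]
eef_rot: [-0.002, -3.141, -0.0]
force: [-0.5, -0.2, 0.1]
width: 0.0463
grip_force: 15.0
```

```bash
python3 f.py
```

```text
14.8 [ 0.4358 -0.2183  0.0775] F [-0.17  0.5  -0.41] [0.35 0.45 0.48] 0.045849840577338784
```

Request:
move_arm([
  [0,0,0.001,0,0],
  [0,0,0.001,0,0],
  [0,0,0,0,0],
  [0,0,0,0,0],
], force=5)

```text
clock: 15.13
ee_pos: [0.4358, -0.2184, 0.0758]
eef_rot: [-0.002, -3.142, -0.0]
force: [-0.2, 0.8, -0.3]
width: 0.0459
grip_force: 5.0
```

```bash
python3 f.py; python3 f.py; python3 f.py
```

```text
15.7333 [ 0.4358 -0.2184  0.0759] F [-0.39  0.51 -0.03] [0.56 0.57 0.56] 0.045753653691141316
16.3333 [ 0.4358 -0.2183  0.0759] F [-0.42 -0.01  0.12] [0.6  0.47 0.33] 0.0457365079249427
16.9333 [ 0.4358 -0.2183  0.0759] F [-0.61  0.32 -0.03] [0.7  0.61 0.52] 0.04559068846261625
```

Request:
move_arm([
  [0,0,0,0,0],
  [0,0,0,0,0.5],
  [0,0,0,0,0.52],
  [0,0,0,0,0.55],
  [0,0,0,0,0.65],
  [0,0,0,0,0.8],
  [0,0,0,0,1],
  [0,0,0,0,1],
  [0,0,0,0,1],
  [0,0,0,0,1],
], force=3)

```text
clock: 17.77
ee_pos: [0.4358, -0.2183, 0.0759]
eef_rot: [-0.002, -3.142, -0.0]
force: [-0.4, 0.2, 0.5]
width: 0.0881
grip_force: 0.0
```

```bash
python3 chk.py
```

```text
17.9667 [ 0.43577975 -0.21831564  0.07583734] [-1.63374840e-03 -3.14151922e+00 -1.00895237e-04] 0.09375354054126296 F [ 0.26187028  0.31649356 -0.14671849]
pan 95 [ 0.41268107 -0.24140932  0.04637992] [ 0.42484493 -0.19687094  0.05795422]
-0.030 1210 [-0.033  -0.0209] [-0.0131  0.0209]
-0.022 44 [-0.0231 -0.0189] [-0.013  0.021]
-0.014 191 [-0.0234 -0.0189] [-0.0132  0.021 ]
-0.006 218 [-0.0235 -0.0191] [-0.0147  0.0202]
0.002 250 [-0.0235 -0.019 ] [-0.0137  0.021 ]
0.010 287 [-0.0235 -0.0208] [-0.0143  0.0206]
0.018 347 [-0.0236 -0.0206] [-0.0141  0.021 ]
0.026 622 [-0.0237 -0.021 ] [-0.0146  0.0209]
0.034 886 [-0.0221 -0.021 ] [-0.0093  0.021 ]
0.042 481 [-0.0226 -0.0209] [-0.009   0.0208]
0.050 828 [-0.0231 -0.021 ] [-0.0085  0.0209]
0.058 639 [-0.0224 -0.021 ] [-0.0062  0.0209]
```

The jar stands upright on the pan and did not shift on release. Next I'll withdraw straight up and check.

Request:
move_arm([
  [0,0,-0.01,0,1],
  [0,0,-0.02,0,1],
  [0,0,-0.04,0,1],
  [0,0,-0.04,0,1],
  [0,0,-0.04,0,1],
  [0,0,-0.04,0,1],
  [0,0,-0.03,0,1],
  [0,0,0,0,1],
  [0,0,0,0,1],
  [0,0,0,0,1],
])

```text
clock: 18.8
ee_pos: [0.4352, -0.218, 0.2515]
eef_rot: [-0.002, -3.141, -0.001]
force: [-0.6, -0.6, -1.0]
width: 0.094
grip_force: 0.0
```

Run:
```python
from h import *
s=snap('scene'); q=cloud(s).reshape(-1,3)
p=q[(abs(q[:,0]-.436)<.05)&(abs(q[:,1]+.218)<.05)&(q[:,2]>.125)&(q[:,2]<.17)]
print(p.min(0),p.max(0))
w=snap('wrist'); qw=cloud(w).reshape(-1,3)
p=qw[(abs(qw[:,0]-.436)<.05)&(abs(qw[:,1]+.218)<.05)&(qw[:,2]>.136)&(qw[:,2]<.16)]
print('lid',p.min(0),p.max(0),env.get_obs()['ee_pos'])
M=R.from_rotvec(s['orientation']).as_matrix()
cv2.imwrite('pics/end.png',cv2.resize(s['color'][150:370,180:420],None,fx=2.5,fy=2.5))
```

```text
[ 0.41381302 -0.24452275  0.12513071] [ 0.45948439 -0.19756101  0.14659191]
lid [ 0.413844   -0.24149704  0.13600133] [ 0.45892437 -0.19599495  0.14399567] [ 0.43483773 -0.21785636  0.25069084]
```

View pics/end.png

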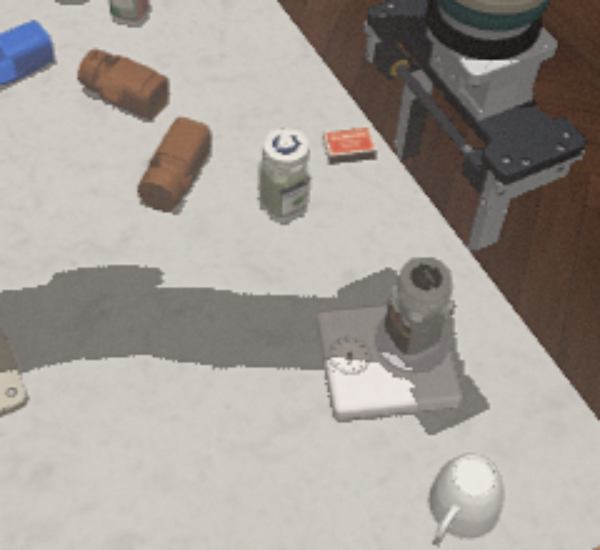

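The jar stands upright on the pan at (420,310). Its lid is centred at (0.4364, -0.2187), on the pan centre, and its top is at 0.143 m, which matches about 7 mm of sink. The gripper is clear of everything.

```bash
python3 -c "
from workcell import env; print(env.close_job())"
```

```text
the job is handed in; nothing more can be done
None
```

The spice jar stands upright and centred (within about 1 mm) on the scale pan, which has sunk about 7 mm under a weight of about 1.8 N (0.18 kg); the gripper is clear, and the job is handed in at about 19 s.

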